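# Release a carton from its stock lane

## Robot

A 6-joint arm with a two-finger parallel gripper is mounted at the origin on the work surface. World frame = base frame: x ahead of the robot, y to its left, z up, the work surface at z = 0. Lengths are in m, angles in rad, forces in N, time in s.
With the tool pointing down it reaches from about 0.325 to 0.875 m from the base axis. Payload 4.4 kg.
Tool frame: the origin (TCP) lies at the very end of the fingers, on their centre line; the grasp point (between the pads) lies 19 mm behind it; x points along the fingers, z is the direction in which the jaws open and shut, and the axes are right-handed (so a half turn about x gives the same grasp; the last joint's range is limited). The gripper opens to 85 mm and grips with 20 to 120 N. Pads are 22 mm wide; open, the fingers measure 114 mm over their backs; the gripper's body (76 mm by 85 mm) begins 54 mm behind the grasp point. The pads swing forward as they close: fully open they stand 13 mm farther back than shut.
Start: joints at [-1.435, 0.207, 1.542, -0, 1.393, -0.15], TCP at [0.162, -0.552, 0.231] pointing down, gripper open.
Joint ranges: [-2.73, 2.73], [-0.86, 2.22], [0.23, 2.46], [-1.11, 4.25], [0.08, 2.63], [-2.82, 2.82]. Speed limits (rad/s): [2.79, 2.79, 3.14, 3.14, 3.14, 3.14].

## Interface

Orientations are given as a unit quaternion [x, y, z, w].
In Python, from cell import observe, capture, finish_job gives the robot as it stands. The module is installed in compiled form; this text tells all that it offers.
- The arm moves only by the tool move_arm, never from a script. Its argument "steps" is a list of rows, each an object with "dr": the turn, a rotation vector about the tool's x, y, z in rad, a list of three; "travel": the shift along the tool's x, y, z in m, a list of three; "hand": the closure, from 0 (fully open) to 1 (shut). In form: [{"dr": [wx, wy, wz], "travel": [dx, dy, dz], "hand": hand}, ...]. A call has exactly 5 rows; each row is the pose to reach, as a shift and turn from the pose commanded when the call began, along the tool's axes at that moment; what a row does not reach only later rows make up. A row lasts 1/12 s, in which the tool goes at most 41.7 mm and 7.16 degrees, less where a joint would pass 70% of its speed; a pose out of reach is approached as far as the arm can. A call with a gripper value outside its range is refused whole. The fingers move at their own pace and stop on an object; "newtons" is the grip in N (left out, the last holds). Time passes only in rows, so rows that repeat a pose let the fingers close, or fill a call up. It gives the time, the measured TCP pose, the force and the opening at its end, in the units of the state.
- observe(): the state, without advancing time (a new reading comes with each control period).
- capture(name): name is "side" or "top"; returns a dict with "color" (420x560x3 uint8, red, green, blue), "fx", "fy", "cx", "cy" (pixels), "R" (3x3) and "t" (3): a world point X has camera coordinates R X + t. Camera axes: x right, y down, z forward; pixel columns grow to the right and rows downward; lengths in m; the calibration is good to about 2 mm. A picture is of the moment at which its call begins. There is no depth.
- finish_job(): hands the job in, once; it reports no verdict.
The state is a dict: "time": time; "joint_pos": joint angles; "joint_velocities": joint speeds; "effort": joint torques, N m; "tool_pos": TCP position; "eef_rot": TCP orientation; "wrist_force": force on the tool from outside, world axes, zero at the start; "torque": the same for the moment, N m; "width": finger opening in m.
Only numpy, scipy, OpenCV 4.12 (cv2) and the standard library are available. Lean on these libraries where they do the work, as an engineer would, in place of code of your own. Each camera call takes 0.05 s, during which the arm holds its last target.

## Task

Two sloping stock lanes stand on the packing bench, one holding a small cardboard carton behind its gate and the other a roll of tape. Press down the paddle of the carton lane's rocking lever so that its gate lifts and the carton slides by itself to the end stop at the bottom of the lane, then let the paddle go so that the gate shuts again. Do not touch, push or pick up the carton, keep the other gate shut with the tape behind it, and leave the other things on the bench where they are.

Things in the scene. Friction and masses are not known exactly. Their poses are not given: they have to be found in the camera images.
- lane_a: fixed sloping steel lane with the carton, 310 mm long, 72 mm wide inside, walls 30 mm. Origin on the table under its middle; z up, x level and pointing uphill (slope 0.33 rad, low end with end stop at -x, near the robot). Lane centre line y = -30 mm; floor z = 110 mm at x = 0, 60 at the low end, 160 at the high. Gate across it at x = 36 mm. lane_a and lane_b look alike and may swap sides
- lane_b: fixed sloping steel lane with the roll of tape, 310 mm long, 72 mm wide inside, walls 30 mm. Origin on the table under its middle; z up, x level and pointing uphill (slope 0.33 rad, low end with end stop at -x, near the robot). Lane centre line y = -30 mm; floor z = 110 mm at x = 0, 60 at the low end, 160 at the high. Gate across it at x = 36 mm. lane_a and lane_b look alike and may swap sides
- paddle_a (a point): flat press paddle 50 (x) x 56 (y) x 8 mm on the lever's low end, outside the left (+y) wall of lane_a. This point is the centre of its top face. At rest it leans 0.2 rad (-x end higher), top centre at x = -151, y = 51, z = 126 mm in lane_a's frame; fully pressed it is 37 mm lower, leaning 0.22 rad the other way, with hardly any sideways travel. Pressing takes 2 to 5 N until the stop
- paddle_b (a point): flat press paddle 50 (x) x 56 (y) x 8 mm on the lever's low end, outside the left (+y) wall of lane_b. This point is the centre of its top face. At rest it leans 0.2 rad (-x end higher), top centre at x = -151, y = 51, z = 126 mm in lane_b's frame; fully pressed it is 37 mm lower, leaning 0.22 rad the other way, with hardly any sideways travel. Pressing takes 2 to 5 N until the stop
- lever_a (a joint): angle of lane_a's rocking lever: 0 = at rest, gate shut (5 mm above the floor); grows as the paddle goes down and the gate rises; stop at 0.42 rad. Level pivot along y, 90 mm from the paddle's centre and 97 mm from the gate. The gate clears the 28 mm high carton from about 0.27 rad. A spring shuts the gate when the paddle is let go
- lever_b (a joint): angle of lane_b's rocking lever: 0 = at rest, gate shut (5 mm above the floor); grows as the paddle goes down and the gate rises; stop at 0.42 rad. Level pivot along y, 90 mm from the paddle's centre and 97 mm from the gate. The gate clears the 28 mm high carton from about 0.27 rad. A spring shuts the gate when the paddle is let go
- carton_mid (a point): centre of the brown carton, 80 (x) x 60 x 28 mm high, paper strip along its top; lies flat on the slope of lane_a, waiting uphill of the gate. With the gate up it slides down in about a second; against the end stop its centre is at x = -111, y about -30, z = 87 mm in lane_a's frame
- tape_mid (a point): centre of the white roll of tape, 62 mm across, 26 mm high, 30 mm core hole, lying flat in lane_b on the uphill side of its gate
- parcel: loose cardboard parcel, 90 x 65 x 70 mm high, on the bench to the robot's right; origin under its centre
- pen_cup: empty grey plastic cup, 72 mm across the rim, 95 mm high, on the bench to the robot's left; origin under its centre
- knife: closed carton cutter lying on the bench between the two lanes, 145 mm long (x), 22 mm wide, 18 mm high; origin under its middle
Mind the look-alikes: they are no part of the job. Leave any blue look-alike of the part that bears tape_mid alone.

How it is judged:
On the way, in this order (a step that is already met when the one before it is completed fails the run):
1. the paddle of the carton lane is pressed with the fingers and its gate rises (value of joint lever_a above 0.12 rad and contact force between the fingers and lever_a_c5 above 0.5 N).
2. the carton has slid to the end stop at the bottom of its lane (x of carton_mid in the frame of lane_a below -0.09 m and y of carton_mid in the frame of lane_a between -0.05 and -0.01 m and z of carton_mid in the frame of lane_a between 0.065 and 0.105 m), for 0.2 s.
At the end, for the whole second after the job is handed in: the carton lies in its own lane within about 20 mm of the end stop, both gates are shut (levers below 0.05 rad), the roll of tape is still behind its gate and the parcel, cup and cutter are within 30 mm of where they stood (all of step 2 and x of carton_mid in the frame of lane_a above -0.13 m and value of joint each of lever_a, lever_b below 0.05 rad and x of tape_mid in the frame of lane_b above 0.05 m and z of tape_mid in the frame of lane_b below 0.18 m and distance of each of parcel, pen_cup, knife from where it was at the start of the episode below 0.03 m); the robot touches nothing.
It fails at once if the carton or the roll of tape is touched by the robot (contact force between any of the fingers, the arm and carton above 1 N or contact force between any of the fingers, the arm and tape_roll above 1 N).
It fails at once if the carton or the roll of tape is lifted out of its lane (z of carton_mid in the frame of lane_a above 0.2 m or z of tape_mid in the frame of lane_b above 0.2 m).
It fails at once if the tape lane's gate is raised (value of joint lever_b above 0.12 rad).
It fails at once if a bystander is moved or knocked over (distance of any of parcel, pen_cup, knife from where it was at the start of the episode above 0.03 m or angle between any of parcel, pen_cup, knife's own z axis and vertical above 0.5 rad).
It also fails if it takes over 32 s, if anything falls off the work surface, if the arm or the gripper's body presses on something with over 40 N, if the wrist force passes 120 N, or if a joint passes its speed limit or range.

## Working session

There is one attempt and no reset: what is moved stays moved. The work goes in short steps, Python scripts to look and compute and a tool call to move; the robot and the scene stay as the last step left them, time stands still between calls to the robot, and variables do not carry over. Pictures are saved under pics/ and viewed, and the job is handed in when it is done.

Besides the shell and the picture viewer there is one more tool, called after "Request:" as name(argument=value, ...) on one line, values as JSON. move_arm: Moves the arm, as the interface text tells. Its arguments: {"type":"object","properties":{"steps":{"type":"array"},"newtons":{"type":"number"}},"required":["steps"]}

```bash
mkdir -p pics; python3 - <<'E'
from cell import observe,capture
import cv2,pickle
s=observe()
print(s)
d={}
for n in("side","top"):
    c=capture(n);d[n]=c
    cv2.imwrite(f"pics/{n}0.png",c["color"][:,:,::-1]); print(n,c["fx"],c["fy"],c["cx"],c["cy"],c["R"],c["t"])
pickle.dump(d,open("d0.pkl","wb"))
E
```

```text
{'time': 0.0, 'joint_pos': array([-1.43548661e+00,  2.07430806e-01,  1.54302407e+00,  1.15390998e-05,
        1.39352450e+00, -1.50497332e-01]), 'joint_velocities': array([-8.33983397e-05,  1.01708070e-04,  1.23882643e-03,  4.26947144e-04,
       -9.95973798e-04, -7.49395826e-04]), 'effort': array([-3.80684896e-04, -3.83031571e+01, -2.91599178e+01, -1.93595183e-04,
        1.06464917e-02,  3.76686469e-07]), 'tool_pos': array([ 0.16199615, -0.5508776 ,  0.23008641]), 'eef_rot': array([ 0.4242988 ,  0.56670058, -0.42309078,  0.56552204]), 'wrist_force': array([0.81926866, 0.34997141, 0.09129385]), 'torque': array([-0.04210165, -0.02225776,  0.03442034]), 'width': 0.08540209686305966}
side 529.893456873097 529.893456873097 279.43537078286084 208.40564788395352 [[-0.8420755  -0.53909239 -0.01697787]
 [-0.38050402  0.61607714 -0.68968518]
 [ 0.38226371 -0.57430685 -0.72391028]] [0.45002522 0.28368735 1.28130068]
top 426.6746054864862 426.6746054864862 279.3429706767882 210.14648691112447 [[ 0.02979833 -0.99950846  0.00974139]
 [-0.98868416 -0.0309063  -0.14679385]
 [ 0.14702277 -0.00525694 -0.98911914]] [-0.02290267  0.5836998   1.22851502]
```

View pics/side0.png

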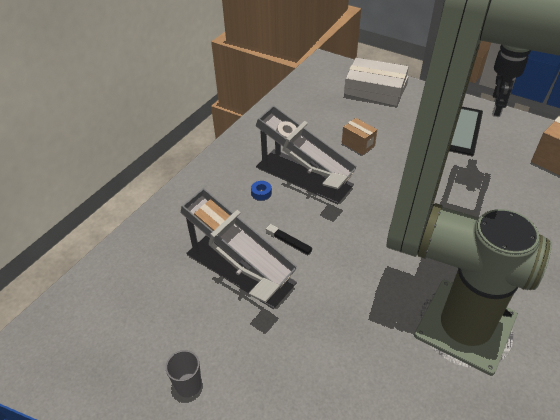

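View pics/top0.png

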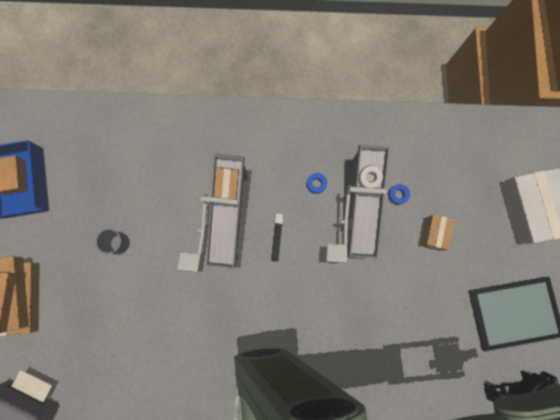

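The top view shows two lanes. The left one (top ~(226,210), side ~(240,245)) holds the brown carton, so it is lane_a. Its paddle is at top ~(189,262), side ~(267,289). The right lane holds the white roll at top (371,177), so its paddle at (337,253) must be left alone. The blue rings are look-alikes, and the brown box at (440,232) is the parcel. Next I'll enlarge and measure the carton lane's paddle.

```bash
cat > h.py <<'E'
import numpy as np,cv2
def P(c): return np.array([[c["fx"],0,c["cx"]],[0,c["fy"],c["cy"]],[0,0,1]])@np.c_[c["R"],c["t"]]
def tri(d,a,b):
    X=cv2.triangulatePoints(P(d["side"]),P(d["top"]),np.array(a,float).reshape(2,1),np.array(b,float).reshape(2,1)); return (X[:3]/X[3]).ravel()
def proj(c,X):
    q=P(c)@np.r_[X,1]; return q[:2]/q[2]
def onz(c,p,z):
    r=c["R"].T@np.array([(p[0]-c["cx"])/c["fx"],(p[1]-c["cy"])/c["fy"],1]); o=-c["R"].T@c["t"]; return o+r*(z-o[2])/r[2]
E
python3 - <<'E'
import pickle,cv2,numpy as np
from h import *
d=pickle.load(open("d0.pkl","rb"))
a=d["side"]["color"][180:320,170:310,::-1];b=d["top"]["color"][145:285,150:290,::-1]
im=np.hstack([cv2.resize(i,(400,400),interpolation=cv2.INTER_CUBIC) for i in (a,b)])
cv2.imwrite("pics/crop0.png",im)
print(d["side"]["color"][289,267],d["top"]["color"][262,189],d["top"]["color"][240,222],d["side"]["color"][260,255])
E
```

```text
[183 178 167] [181 178 168] [174 166 164] [183 175 171]
```

View pics/crop0.png

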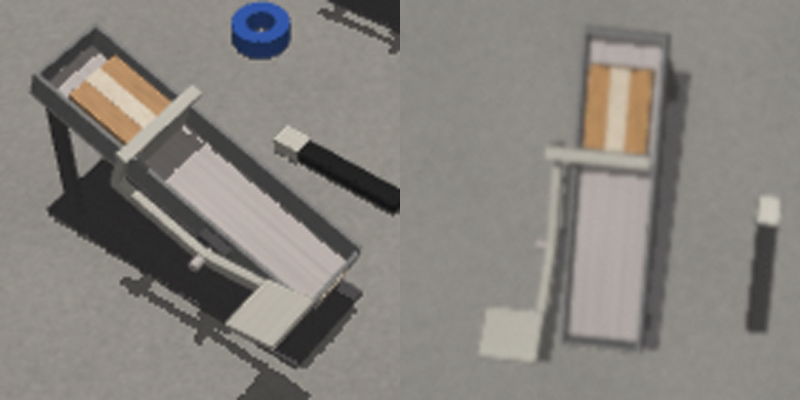

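The crop shows the brown carton with its paper strip behind the gate. The paddle sits outside that lane's left wall, at crop (270,315) in the side view and (110,333) in the top half. I'll measure it with a mask.

```bash
python3 - <<'E'
import pickle,cv2,numpy as np
from h import *
d=pickle.load(open("d0.pkl","rb"))
# paddle: yellowish-grey (R-B ~ 13-16), bright
def mask(n):
    c=d[n]["color"].astype(int); return ((c[...,0]>150)&(c[...,0]-c[...,2]>9)&(c[...,0]-c[...,2]<25)&(c[...,0]-c[...,1]<7)).astype(np.uint8)
cs={}
for n,p in(("side",(267,289)),("top",(189,262))):
    m=cv2.morphologyEx(mask(n),cv2.MORPH_OPEN,np.ones((7,7)))
    k,l,st,ce=cv2.connectedComponentsWithStats(m); i=l[p[1],p[0]]
    ct=cv2.findContours((l==i).astype(np.uint8),0,2)[0][0]
    print(n,i,st[i],ce[i],cv2.minAreaRect(ct),); cs[n]=ce[i]
X=tri(d,cs["side"],cs["top"]);print("paddle",X,[proj(d[n],X)-cs[n] for n in cs])
# lane direction: wall-rim corners in top crop: low end & high end inner points
g=lambda x,y:(150+(x-400)/2.857-.3,145+y/2.857-.3)
s=lambda x,y:(170+x/2.857-.3,180+y/2.857-.3)
lo=(onz(d["top"],g(564,341),.09)+onz(d["top"],g(645,345),.09))/2
hi=(onz(d["top"],g(587,30),.19)+onz(d["top"],g(668,35),.19))/2
print(lo,hi,"yaw",np.arctan2(hi[1]-lo[1],hi[0]-lo[0]),np.linalg.norm((hi-lo)[:2]))
yaw=np.arctan2(hi[1]-lo[1],hi[0]-lo[0])
c,s_=np.cos(yaw),np.sin(yaw);R=np.array([[c,-s_],[s_,c]])
mid=(lo+hi)[:2]/2
o=mid-R@[0,-.03];print("origin",o,"paddle pred",o+R@[-.151,.051])
E
```

```text
side 2 [253 279  23  20 342] [263.90643275 288.71345029] ((263.79412841796875, 288.82354736328125), (17.2459716796875, 23.428489685058594), 40.601295471191406)
top 2 [178 253  21  18 353] [188.05949008 261.48441926] ((188.0, 261.5), (17.0, 20.0), 90.0)
paddle [0.42148947 0.23963345 0.12635219] [array([-0.29388366, -0.03817131]), array([0.16602758, 0.34544112])]
[0.41686978 0.15376809 0.09      ] [0.70454547 0.13404192 0.19      ] yaw -0.06846370038881204 0.28835121560470095
origin [0.56275993 0.17383472] paddle pred [0.41560261 0.23504519]
```

```bash
cat >> h.py <<'E'
from scipy.spatial.transform import Rotation
def to(W):
    from cell import observe
    s=observe(); R=Rotation.from_quat(s["eef_rot"]).as_matrix(); return R.T@(np.array(W)-s["tool_pos"]),s
E
python3 - <<'E'
from h import *
v,s=to([.45,-.25,.33]);R=Rotation.from_quat(s["eef_rot"]).as_matrix();print(R.round(3));print(v, to([.415,.243,.2])[0])
E
```

```text
[[-0.     0.959  0.282]
 [ 0.002  0.282 -0.959]
 [-1.     0.    -0.002]]
[-0.09925532  0.36119928 -0.2077748 ] [ 0.03178232  0.46659494 -0.69036665]
```

Request:
move_arm(steps=[{"dr": [0,0,0],"travel": [-0.04,0,0],"hand": 1},{"dr": [0,0,0],"travel": [-0.08,0.01,0],"hand": 1},{"dr": [0,0,0],"travel": [-0.1,0.045,0],"hand": 1},{"dr": [0,0,0],"travel": [-0.1,0.08,-0.01],"hand": 1},{"dr": [0,0,0],"travel": [-0.1,0.115,-0.03],"hand": 1}], newtons=40)

```text
time: 0.52
tool_pos: [0.2652, -0.492, 0.3332]
eef_rot: [0.423, 0.564, -0.425, 0.567]
wrist_force: [0.4, 0.2, -0.2]
width: 0.0255
```

Request:
move_arm(steps=[{"dr": [0,0,0],"travel": [0,0.035,-0.02],"hand": 1},{"dr": [0,0,0],"travel": [0,0.07,-0.04],"hand": 1},{"dr": [0,0,0],"travel": [0,0.105,-0.06],"hand": 1},{"dr": [0,0,0],"travel": [0,0.14,-0.08],"hand": 1},{"dr": [0,0,0],"travel": [0,0.175,-0.1],"hand": 1}])

```text
time: 0.93
tool_pos: [0.4045, -0.3433, 0.3308]
eef_rot: [0.424, 0.566, -0.424, 0.566]
wrist_force: [1.8, -0.4, -0.1]
width: -0.0001
```

Request:
move_arm(steps=[{"dr": [0,0,0],"travel": [0,0.025,-0.03],"hand": 1},{"dr": [0,0,0],"travel": [0,0.05,-0.06],"hand": 1},{"dr": [0,0,0],"travel": [0,0.075,-0.09],"hand": 1},{"dr": [0,0,0],"travel": [0,0.1,-0.12],"hand": 1},{"dr": [0,0,0],"travel": [0,0.12,-0.15],"hand": 1}])

```text
time: 1.35
tool_pos: [0.4771, -0.1652, 0.3307]
eef_rot: [0.424, 0.566, -0.423, 0.566]
wrist_force: [0.6, 0.5, -0.1]
width: 0.0001
```

```bash
python3 - <<'E'
from h import *
v,s=to([.415,.243,.2]);print(v,s["tool_pos"],s["time"],s["wrist_force"],s["width"],s["joint_pos"]);print(to([.415,.243,.33])[0])
E
```

```text
[ 0.13104359  0.05578461 -0.40902287] [ 0.47705359 -0.16521782  0.3307349 ] 1.35 [ 0.60146108  0.50038812 -0.1214152 ] 0.00010364299349394315 [-5.05263993e-01 -5.62382326e-03  1.57013480e+00  4.39791239e-04
  1.57773609e+00  7.79209746e-01]
[ 0.00104363  0.05576551 -0.40912357]
```

Request:
move_arm(steps=[{"dr": [0,0,0],"travel": [0,0.005,-0.04],"hand": 1},{"dr": [0,0,0],"travel": [0,0.01,-0.08],"hand": 1},{"dr": [0,0,0],"travel": [0,0.015,-0.12],"hand": 1},{"dr": [0,0,0],"travel": [0,0.02,-0.16],"hand": 1},{"dr": [0,0,0],"travel": [0,0.025,-0.2],"hand": 1}])

```text
time: 1.77
tool_pos: [0.4431, 0.0333, 0.3308]
eef_rot: [0.424, 0.566, -0.424, 0.566]
wrist_force: [1.3, 0.4, -0.4]
width: 0.0
```

Request:
move_arm(steps=[{"dr": [0,0,0],"travel": [0,0.005,-0.04],"hand": 1},{"dr": [0,0,0],"travel": [0,0.01,-0.08],"hand": 1},{"dr": [0,0,0],"travel": [0,0.015,-0.12],"hand": 1},{"dr": [0,0,0],"travel": [0,0.02,-0.16],"hand": 1},{"dr": [0,0,0],"travel": [0,0.025,-0.19],"hand": 1}])

```text
time: 2.18
tool_pos: [0.413, 0.2235, 0.331]
eef_rot: [0.423, 0.567, -0.423, 0.566]
wrist_force: [1.2, -0.4, 0.4]
width: -0.0003
```

```bash
python3 - <<'E'
from h import *
v,s=to([.418,.242,.145]);print(v,s["tool_pos"],s["time"],s["wrist_force"],s["width"],s["joint_pos"])
E
```

```text
[ 0.18596044  0.01012911 -0.0161514 ] [0.41301918 0.22351169 0.33095195] 2.1833 [ 1.20207455 -0.43076659  0.44512269] -0.0002864486188317098 [ 3.10822895e-01 -8.52752828e-02  1.64606262e+00  8.95024368e-04
  1.58136238e+00  1.59395392e+00]
```

Request:
move_arm(steps=[{"dr": [0,0,0],"travel": [0.03,0.01,-0.01],"hand": 1},{"dr": [0,0,0],"travel": [0.07,0.01,-0.012],"hand": 1},{"dr": [0,0,0],"travel": [0.11,0.01,-0.012],"hand": 1},{"dr": [0,0,0],"travel": [0.15,0.01,-0.012],"hand": 1},{"dr": [0,0,0],"travel": [0.17,0.01,-0.012],"hand": 1}])

```text
time: 2.6
tool_pos: [0.4167, 0.2341, 0.1557]
eef_rot: [0.421, 0.568, -0.426, 0.564]
wrist_force: [-0.1, -0.7, -1.1]
width: 0.0001
```

```bash
cat > look.py <<'E'
import sys,cv2,pickle
from h import *
from cell import capture
k=sys.argv[1];d={n:capture(n) for n in("side","top")};pickle.dump(d,open(f"d{k}.pkl","wb"))
a=d["side"]["color"][170:330,160:320,::-1];b=d["top"]["color"][135:295,140:300,::-1]
cv2.imwrite(f"pics/look{k}.png",np.hstack([cv2.resize(i,(400,400),interpolation=cv2.INTER_CUBIC) for i in (a,b)]))
v,s=to([.418,.242,.145]);print(v,s["tool_pos"],s["time"],s["wrist_force"],[proj(d[n],s["tool_pos"]) for n in d])
E
python3 look.py 1
```

```text
[ 0.01099901  0.0041221  -0.00747558] [0.41627936 0.23370824 0.15605171] 2.7 [ 0.33644106 -0.02062302 -0.25959997] [array([266.48905218, 280.18974047]), array([188.08482648, 263.56869713])]
```

View pics/look1.png

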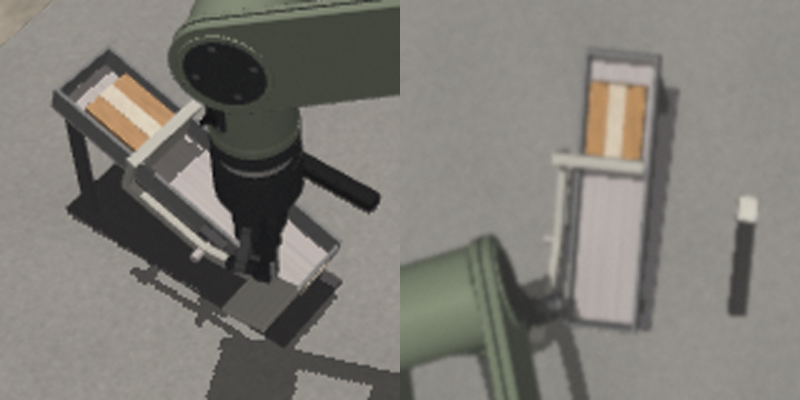

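The view shows the fingertips hovering over the carton paddle (side crop ~(262,278)), clear of the lane wall. I'll press now.

Request:
move_arm(steps=[{"dr": [0,0,0],"travel": [0.005,0.004,-0.008],"hand": 1},{"dr": [0,0,0],"travel": [0.02,0.004,-0.008],"hand": 1},{"dr": [0,0,0],"travel": [0.035,0.004,-0.008],"hand": 1},{"dr": [0,0,0],"travel": [0.05,0.004,-0.008],"hand": 1},{"dr": [0,0,0],"travel": [0.06,0.004,-0.008],"hand": 1}])

```text
time: 3.12
tool_pos: [0.4244, 0.2456, 0.103]
eef_rot: [0.425, 0.565, -0.422, 0.567]
wrist_force: [-1.6, 1.1, 3.8]
width: 0.0
```

Request:
move_arm(steps=[{"dr": [0,0,0],"travel": [0,0,0],"hand": 1},{"dr": [0,0,0],"travel": [0,0,0],"hand": 1},{"dr": [0,0,0],"travel": [0,0,0],"hand": 1},{"dr": [0,0,0],"travel": [0,0,0],"hand": 1},{"dr": [0,0,0],"travel": [0,0,0],"hand": 1}])

```text
time: 3.53
tool_pos: [0.4234, 0.2446, 0.1026]
eef_rot: [0.425, 0.566, -0.423, 0.567]
wrist_force: [-0.3, 1.9, 2.8]
width: 0.0002
```

```bash
python3 look.py 2
```

```text
[-0.04274066 -0.00572445  0.00081974] [0.42337368 0.24444883 0.10227609] 3.6333 [-0.09959323  2.56549833  2.26055408] [array([262.18315912, 295.8015104 ]), array([188.2786292 , 261.32983291])]
```

View pics/look2.png

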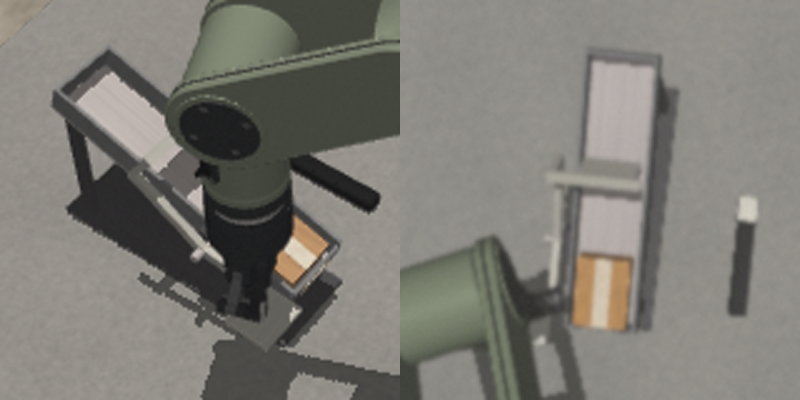

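The gate is up and the carton lies at the bottom of its lane (top crop ~(601,292)). I'll hold briefly, then let go upward.

Request:
move_arm(steps=[{"dr": [0,0,0],"travel": [0,0,0],"hand": 1},{"dr": [0,0,0],"travel": [0,0,0],"hand": 1},{"dr": [0,0,0],"travel": [0,0,0],"hand": 1},{"dr": [0,0,0],"travel": [0,0,0],"hand": 1},{"dr": [0,0,0],"travel": [0,0,0],"hand": 1}])

```text
time: 4.05
tool_pos: [0.4229, 0.2439, 0.1015]
eef_rot: [0.424, 0.566, -0.424, 0.566]
wrist_force: [1.3, 1.1, 2.7]
width: 0.0002
```

Request:
move_arm(steps=[{"dr": [0,0,0],"travel": [-0.01,0,0],"hand": 1},{"dr": [0,0,0],"travel": [-0.02,0,0],"hand": 1},{"dr": [0,0,0],"travel": [-0.03,0,0],"hand": 1},{"dr": [0,0,0],"travel": [-0.04,0,0],"hand": 1},{"dr": [0,0,0],"travel": [-0.055,0,0],"hand": 1}])

```text
time: 4.47
tool_pos: [0.4209, 0.2435, 0.1563]
eef_rot: [0.423, 0.567, -0.425, 0.565]
wrist_force: [-0.2, 0.0, -0.1]
width: -0.0002
```

Request:
move_arm(steps=[{"dr": [0,0,0],"travel": [-0.03,0,0],"hand": 1},{"dr": [0,0,0],"travel": [-0.06,0,0],"hand": 1},{"dr": [0,0,0],"travel": [-0.1,0,0],"hand": 1},{"dr": [0,0,0],"travel": [-0.14,0,0],"hand": 1},{"dr": [0,0,0],"travel": [-0.17,0,0],"hand": 1}])

```text
time: 4.88
tool_pos: [0.4222, 0.244, 0.3304]
eef_rot: [0.425, 0.566, -0.423, 0.567]
wrist_force: [0.4, 1.8, 1.2]
width: 0.0
```

Request:
move_arm(steps=[{"dr": [0,0,0],"travel": [0,0,0.04],"hand": 1},{"dr": [0,0,0],"travel": [0,0,0.08],"hand": 1},{"dr": [0,0,0],"travel": [0,0,0.12],"hand": 1},{"dr": [0,0,0],"travel": [0,0,0.16],"hand": 1},{"dr": [0,0,0],"travel": [0,0,0.19],"hand": 1}])

```text
time: 5.3
tool_pos: [0.4755, 0.0592, 0.3269]
eef_rot: [0.424, 0.566, -0.424, 0.566]
wrist_force: [0.9, -0.4, -0.2]
width: -0.0
```

Request:
move_arm(steps=[{"dr": [0,0,0],"travel": [0,0,0],"hand": 1},{"dr": [0,0,0],"travel": [0,0,0],"hand": 1},{"dr": [0,0,0],"travel": [0,0,0],"hand": 1},{"dr": [0,0,0],"travel": [0,0,0],"hand": 1},{"dr": [0,0,0],"travel": [0,0,0],"hand": 1}])

```text
time: 5.72
tool_pos: [0.4754, 0.0629, 0.3264]
eef_rot: [0.423, 0.567, -0.423, 0.566]
wrist_force: [-0.4, -0.3, -0.1]
width: -0.0001
```

```bash
python3 look.py 3; python3 - <<'E'
import pickle,cv2
from h import *
d=pickle.load(open("d3.pkl","rb"));cv2.imwrite("pics/top3.png",d["top"]["color"][:,:,::-1])
c=d["top"]["color"].astype(int);m=((c[...,0]-c[...,2]>50)).astype(np.uint8);m[:, :200]=0;m[:,250:]=0;m[:140]=0;m[300:]=0
m=cv2.morphologyEx(m,cv2.MORPH_CLOSE,np.ones((9,9)));ys,xs=np.nonzero(m);r=cv2.minAreaRect(np.c_[xs,ys].astype(np.float32));print(r)
X=onz(d["top"],r[0],.10);yaw=-.068
rel=X[:2]-np.array([.4215,.2396]);c_,s_=np.cos(yaw),np.sin(yaw)
print("carton in lane_a approx",np.array([[c_,s_],[-s_,c_]])@rel+[-.151,.051])
E
```

```text
[ 0.18140317 -0.00433216 -0.18819097] [0.47558231 0.06275689 0.32637779] 5.8167 [-0.42702517 -0.38685574 -0.6413299 ] [array([283.96364574, 171.15590416]), array([249.47216619, 237.99236344])]
((220.91726684570312, 254.9931182861328), (19.43264389038086, 21.09355354309082), 4.763641834259033)
carton in lane_a approx [-0.12304048 -0.0320195 ]
```

View pics/look3.png

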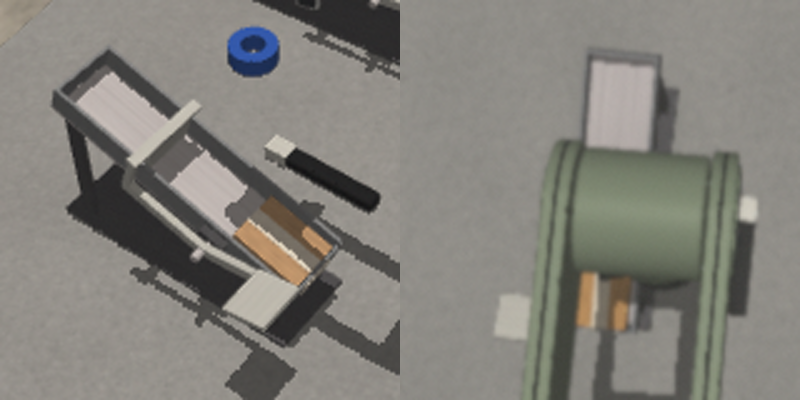

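View pics/top3.png

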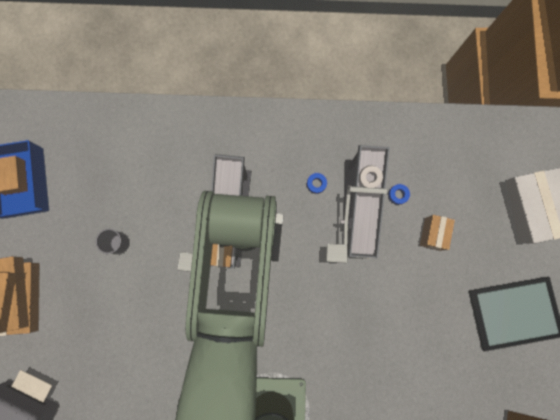

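```bash
python3 - <<'E'
import pickle,cv2
from h import *
d=pickle.load(open("d2.pkl","rb"))
c=d["top"]["color"].astype(int);m=((c[...,0]-c[...,2]>50)).astype(np.uint8);m[:, :200]=0;m[:,250:]=0;m[:140]=0;m[300:]=0
m=cv2.morphologyEx(m,cv2.MORPH_CLOSE,np.ones((9,9)));ys,xs=np.nonzero(m);r=cv2.minAreaRect(np.c_[xs,ys].astype(np.float32));print(r)
yaw=-.068;rel=onz(d["top"],r[0],.10)[:2]-np.array([.4215,.2396]);c_,s_=np.cos(yaw),np.sin(yaw)
print(np.array([[c_,s_],[-s_,c_]])@rel+[-.151,.051])
from cell import finish_job
print(finish_job())
E
```

```text
((220.21722412109375, 251.61068725585938), (21.366436004638672, 28.156614303588867), 5.19442892074585)
[-0.11386316 -0.02896058]
the job is handed in; nothing more can be done
None
```

The carton is at the bottom of its lane with the gate shut behind it, and the job is handed in. `finish_job` gives no verdict, so these are my own checks.

- **What I did:** I found the carton lane on the left. From the two views I measured its paddle at (0.421, 0.240, 0.126) m, matching the stated 126 mm height. I pressed it with the closed fingers at about 3 to 4 N. The gate lifted, the carton slid down, and I then released the paddle, raised the arm and moved it clear.
- **Carton:** With the gate still up, its centre measured about x = -114, y = -29 mm in lane_a's frame; the stated resting place is x = -111, y ≈ -30.
- **Check that disagreed:** After release I measured x = -123 mm. The arm hid the uphill part of the carton in that top view, which pulls the estimate downhill. I trust the first value more, but I did not re-measure with a clear view.
- **Gates:** In the last side view, the carton lane's gate and paddle look back at rest. In the top view the tape lane looks as it did at the start, with the white roll behind its gate.
- **Other things:** The cup and parcel looked unmoved in the final top view, and the cutter in the final side view. I compared these and the tape by eye only.
- **Robot:** It was touching nothing, at about 5.8 s of the 32 s allowed.

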